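Load the sewing tin, close it with its nested lids, take the outer lid off alone

ROBOT

A 6-joint arm with a two-finger parallel gripper is mounted at the origin on the work surface. World frame = base frame: x ahead of the robot, y to its left, z up, the work surface at z = 0. Lengths are in m, angles in rad, forces in N, time in s.
With the tool pointing down it reaches from about 0.325 to 0.775 m from the base axis. Payload 5.5 kg.
Tool frame: the origin (TCP) lies between the finger pads; the fingertips stand 8 mm ahead of it and the grasp point (between the pads) lies 11 mm behind it (tcp_to_tips is the distance from the TCP to the fingertips, in m); z points along the fingers, y is the line along which they close (so a half turn about z gives the same grasp; the last joint's range is limited). The gripper opens to 88 mm and grips with 3 to 60 N. Pads are 20 mm wide; open, the fingers measure 115 mm over their backs; the gripper's body (75 mm by 178 mm) begins 61 mm behind the grasp point.
Start: joints at [1.137, 0.091, 1.231, -0, 1.82, -0.057], TCP at [0.221, 0.558, 0.231] pointing down, gripper open.
Joint ranges: [-2.87, 2.87], [-0.86, 2.18], [0.17, 2.46], [-1.51, 4.65], [0.06, 2.69], [-2.65, 2.65]. Speed limits (rad/s): [2.57, 2.57, 3.01, 3.14, 3.14, 3.14].

INTERFACE

Orientations are given as a unit quaternion [w, x, y, z].
In Python, from bench import * gives the robot as it stands. Calls block until the motion is done:
- move_to(position, orientation): joint-space move of the TCP to a pose.
- move_l(position, speed=0.15, orientation=None): straight line of the TCP; orientation=None keeps the orientation; speed is the mean speed in m/s.
- movej(angles): joint-space move.
- gripper_open() and close(): open the fingers fully, or close them until they stop; the grip force is fixed at half the most.
- hold(seconds).
- inverse_kinematics(position, orientation): joint angles nearest the present ones, or None.
- state(): the state.
- get_image(name): name is "scene" or "side" or "wrist"; returns a dict with "frame" (420x560x3 uint8, blue, green, red), "depth" (420x560 float32, m along the optical axis (not along the pixel's ray), 0 where there is no reading), "camera_matrix" (3x3 intrinsics, pixels), "view" (4x4, takes a point from world to camera coordinates). Camera axes: x right, y up, looking along -z (the intrinsics and any distortion apply to the point x, -y, -z); pixel columns grow to the right and rows downward; lengths in m; the calibration is good to about 2 mm. A picture is of the moment at which its call begins.
A pose or a line that the arm cannot do raises IKError and nothing moves.
- job_done(): hands the job in; it is judged then, once.
The state is a dict: "time": time; "joint_pos": joint angles; "dq": joint speeds; "joint_torque": joint torques, N m; "ee_pos": TCP position; "ee_rot": TCP orientation; "ft_force": force on the tool from outside, world axes, zero at the start; "moment": the same for the moment, N m; "finger_gap": finger opening in m; "finger_force": force on a finger pad.
Only numpy, scipy, OpenCV 4.12 (cv2) and the standard library are available. Lean on these libraries where they do the work, as an engineer would, in place of code of your own. Each camera call takes 0.05 s, during which the arm holds its last target. There are 200 camera calls.

TASK

Load the round sewing tin: stand the short thread spool in its first pocket (next clockwise from the pincushion, seen from above) and let it go, then the long spool in the second pocket (the next one clockwise). Then pick up the two nested lids together by the wooden knob of the inner one, lower them onto the tin, letting go of the knob only when the inner lid is fully seated, and lift the outer lid alone, straight up by the collar around the knob, leaving the inner lid closed on the tin undisturbed. Finish while still holding the outer lid, level and directly above the tin, with its whole rim clearly higher than the top of the knob; do not shift the button jar, the steel die or the pin box.

Things in the scene. Friction and masses are not known exactly. Their poses are not given: they have to be found in the camera images.
- tin: Open round steel tin, fixed, at any yaw; outer diameter 152, wall 3, rim 55 above the table. Origin: centre of its underside, z up. In it a square 100 x 100 pale wooden insert, top 20 above the table, with two pockets and a fixed blue pincushion, their centres 38 from the tin's axis, 120 degrees apart: pincushion on the tin's -x side, pocket 1 at +60, pocket 2 at -60 degrees from its +x axis.
- pincushion (a point): Centre of the foot of the fixed blue pincushion dome on the insert: diameter 32, top 34 above the table, pin heads to 41. It tells which pocket is which.
- pocket1 (a point): Floor centre of the first pocket, next clockwise from the pincushion seen from above: round hole, diameter 28, 12 deep, floor 8 above the table. A seated spool has 23 mm of room to the tin wall radially, so close the gripper along the tangent (square to the line from tin axis to pocket) and open only to about 40 mm there.
- pocket2 (a point): Floor centre of the second pocket: same hole and same room, the next place clockwise after the first.
- short_spool: The shorter of two dark grey, white-ended thread spools standing upright, loose, side by side on the table (60 mm or more between them along world y, centre to centre): cylinder, diameter 24, height 30, about 30 g. Origin: centre of its underside, z up. In the pocket only its upper 18 mm stand above the insert, so the fingertips must hold it 14 mm or more above its underside.
- long_spool: The longer spool, standing loose on the table: diameter 24, height 44, about 30 g; origin: centre of its underside, z up. In the pocket its upper 32 mm stand above the insert, its top 3 mm below the tin's rim.
- inner_lid: Wooden inner lid, about 160 g, loose, starting on the table with the outer lid resting on it. Origin: centre of its underside, z up. Heights from there: foot ring 0 to 12 (outer diameter 137, tapered to 129 at the bottom; enters the tin's 146 mouth); disc of diameter 152 from 12 to 15, rests on the tin's rim; a knob on the axis. Fully seated, its origin is 43 above the tin's.
- knob (a point): Centre of the top of the inner lid's round wooden knob, 68 above that lid's origin. The knob is a straight post of diameter 22 down to the disc. It sticks up through the outer lid's collar, 28 mm clear above it. Lifting it lifts both lids.
- outer_lid: Steel outer lid, about 160 g, loose, resting on the inner lid, its origin then 4 above that lid's. Origin: on its axis at its rim's lower edge, z up. Heights from there: skirt (diameter 175 outside, 170 inside) 0 to 11; flat plate 11 to 14 with a central hole of diameter 30; collar round the hole 14 to 36. It slides freely up over the knob (4 mm play all round).
- collar (a point): Centre of the top of the outer lid's upright round collar, 36 above that lid's origin: outer diameter 40, inner 30, 22 high above the plate. Grip it across the outside from above; the knob then stands between the fingers, its top 28 above the collar's.
- button_jar: Bystander: clear jar of buttons with a white cap, diameter 52, height 72, loose on the table; origin at the centre of its underside.
- press_die: Bystander: loose steel disc of a badge press, diameter 58, height 20; origin at the centre of its underside.
- pin_box: Bystander: loose paper box, 55 x 80 x 35 high; origin at the centre of its underside.
Mind the look-alikes: they are no part of the job. Leave any turquoise or yellow look-alike of the outer_lid alone.

How it is judged:
By the outcome, as a careful person would: the job done as asked, in the order asked, and still so for the second after the job is handed in, while the arm keeps its last pose, push and grip.
It also fails if it takes over 72 s, if anything falls off the work surface, if the arm or the gripper's body presses on something with over 40 N, if the wrist force passes 120 N, or if a joint passes its speed limit or range.

## Working session

There is one attempt and no reset: what is moved stays moved. The work goes in short steps, each a Python script; the robot and the scene stay as the last script left them, time stands still between calls to the robot, and variables do not carry over. Pictures are saved under pics/ and viewed, at most 10 in all, crops included, and the job is handed in when it is done.

```bash
ls; mkdir -p pics; python3 - <<'E'
from bench import *
import cv2,numpy as np,pickle
for n in ("scene","side"):
    d=get_image(n); cv2.imwrite(f"pics/{n}0.png",d["frame"]); pickle.dump(d,open(f"pics/{n}0.pkl","wb"))
    print(n,d["camera_matrix"].tolist(),np.round(np.linalg.inv(d["view"]),3).tolist(),[k for k in d])
print(state())
E
```

```text
pics
scene [[386.76245269102117, 0.0, 278.38547784369507], [0.0, 386.76245269102117, 211.7392015016229], [0.0, 0.0, 1.0]] [[-0.141, -0.587, 0.797, 1.134], [0.99, -0.092, 0.107, 0.166], [0.01, 0.804, 0.594, 0.589], [0.0, 0.0, 0.0, 1.0]] ['frame', 'depth', 'camera_matrix', 'view']
side [[410.21598627351716, 0.0, 282.1530622247087], [0.0, 410.21598627351716, 206.8911580088849], [0.0, 0.0, 1.0]] [[0.732, 0.391, -0.558, -0.065], [-0.681, 0.401, -0.613, -0.506], [-0.016, 0.829, 0.56, 0.607], [0.0, 0.0, 0.0, 1.0]] ['frame', 'depth', 'camera_matrix', 'view']
{'time': 0.1, 'joint_pos': array([ 1.13731807e+00,  9.17796715e-02,  1.23172082e+00, -2.65068777e-05,
        1.81980202e+00, -5.66818164e-02]), 'dq': array([-0.00280596, -0.00220508, -0.00448402, -0.00040479, -0.0003789 ,
        0.00157352]), 'joint_torque': array([ 2.15997694e-03, -4.47861171e+01, -4.07565522e+01,  7.00238021e-02,
        2.85442726e-02, -9.75154558e-05]), 'ee_pos': array([0.22066406, 0.55768921, 0.22964748]), 'ee_rot': array([-1.94971999e-04,  1.87288826e-01,  9.82304517e-01, -8.32502111e-04]), 'ft_force': array([ 0.36089856, -0.23111924, -0.12741618]), 'moment': array([-0.01244213, -0.00242515, -0.02878174]), 'finger_force': 0.0, 'finger_gap': 0.08769288429675119}
```

View pics/scene0.png

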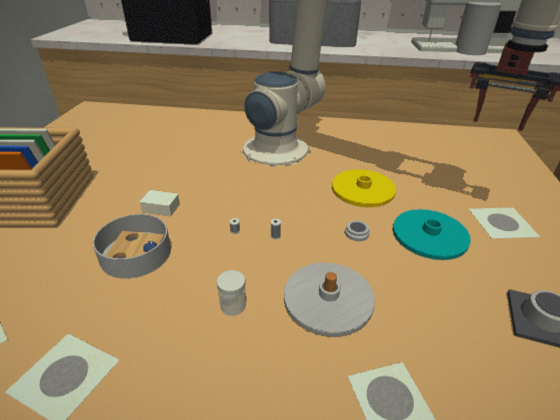

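View pics/side0.png

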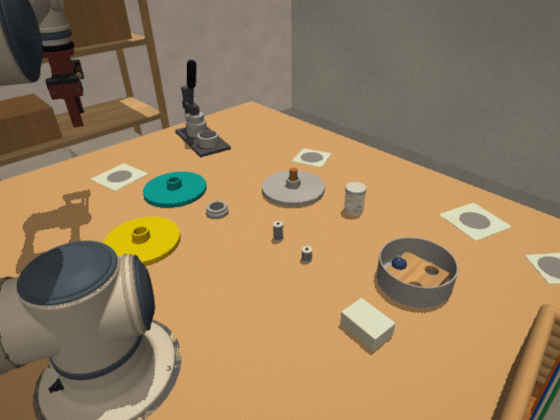

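The scene view shows the tin at about (133,245), with its blue pincushion at (150,246). The short spool is at (235,222), the long spool at (276,222), and the lid stack's knob top at (330,275). The side view agrees: tin (416,272), short spool (307,248), long spool (279,224), knob (293,171). Next I'll work these out metrically.

```bash
cat > h.py <<'E'
import numpy as np,cv2
from scipy.optimize import least_squares
def cloud(d):
    K=d["camera_matrix"];z=d["depth"].astype(float);v,u=np.indices(z.shape)
    p=np.stack([(u-K[0,2])/K[0,0]*z,-(v-K[1,2])/K[1,1]*z,-z,np.ones_like(z)],-1)
    w=(p@np.linalg.inv(d["view"]).T)[...,:3]; w[z==0]=np.nan; return w
def onplane(d,u,v,h):
    K=d["camera_matrix"];T=np.linalg.inv(d["view"])
    r=T[:3,:3]@[(u-K[0,2])/K[0,0],-(v-K[1,2])/K[1,1],-1];o=T[:3,3]
    return (o+r*(h-o[2])/r[2])[:2]
def proj(d,p):
    c=d["view"]@np.r_[p,1];K=d["camera_matrix"];return K[0,2]+K[0,0]*c[0]/-c[2],K[1,2]-K[1,1]*c[1]/-c[2]
def circ(xy,R):
    f=lambda c:np.hypot(*(xy-c).T)-R
    s=least_squares(f,xy.mean(0),loss="soft_l1",f_scale=.002);return s.x,np.median(abs(s.fun))
E
python3 - <<'E'
import pickle;from h import *
px={"scene":dict(knob=(330,275),short=(235,221),long=(276,221),pin=(150,244),tin=(133,238),jar=(231,280),die=(357,228),box=(161,200)),
"side":dict(knob=(293,171),short=(307,249),long=(278,225),pin=(399,262),tin=(417,262),jar=(355,189),die=(217,208),box=(368,317))}
hh=dict(knob=.068,short=.03,long=.044,pin=.034,tin=.055,jar=.072,die=.02,box=.035)
for n in px:
    d=pickle.load(open(f"pics/{n}0.pkl","rb"));w=cloud(d)
    for k,(u,v) in px[n].items(): print(n,k,np.round(onplane(d,u,v,hh[k]),3),np.round(w[v,u],3))
    t=onplane(d,*px[n]["tin"],.055)
    m=(np.hypot(w[...,0]-t[0],w[...,1]-t[1])<.1)&(abs(w[...,2]-.054)<.004);print(m.sum(),circ(w[m][:,:2],.0745))
    t=onplane(d,*px[n]["knob"],.068)
    m=(np.hypot(w[...,0]-t[0],w[...,1]-t[1])<.13)&(abs(w[...,2]-.018)<.006);print("lid",m.sum(),w[m][:,:2].mean(0),(w[m][:,:2].max(0)+w[m][:,:2].min(0))/2,np.nanmedian(w[m][:,2]))
    for k in ("short","long"):
        t=onplane(d,*px[n][k],hh[k]);m=(np.hypot(w[...,0]-t[0],w[...,1]-t[1])<.03)&(w[...,2]>hh[k]-.004)
        print(k,m.sum(),w[m].mean(0))
E
```

```text
scene knob [0.617 0.194] [0.616 0.194 0.068]
scene short [ 0.437 -0.031] [ 0.439 -0.03   0.032]
scene long [0.44  0.067] [0.441 0.067 0.045]
scene pin [ 0.549 -0.192] [ 0.548 -0.192  0.033]
scene tin [ 0.558 -0.222] [ 0.509 -0.255  0.009]
scene jar [0.66  0.017] [0.661 0.017 0.073]
scene die [0.406 0.254] [0.407 0.254 0.021]
scene box [ 0.388 -0.231] [ 0.388 -0.231  0.035]
458 (array([ 0.54831178, -0.23177728]), np.float64(0.000973964019646438))
lid 4603 [0.62758005 0.1965191 ] [0.61688992 0.19596639] 0.017754788147397615
short 60 [ 0.43666675 -0.03310979  0.02953726]
long 61 [0.44138045 0.06589525 0.0435487 ]
side knob [0.611 0.19 ] [0.614 0.193 0.065]
side short [ 0.438 -0.032] [ 0.437 -0.033  0.031]
side long [0.439 0.062] [0.438 0.061 0.045]
side pin [ 0.541 -0.196] [ 0.541 -0.196  0.034]
side tin [ 0.544 -0.233] [ 0.58  -0.217  0.023]
side jar [0.652 0.012] [nan nan nan]
side die [0.398 0.249] [0.396 0.246 0.022]
side box [ 0.377 -0.242] [ 0.375 -0.243  0.037]
612 (array([ 0.54858985, -0.23142676]), np.float64(0.0008709377203174468))
lid 1536 [0.60840788 0.1858871 ] [0.61701595 0.19611993] 0.019826974524710328
short 78 [ 0.43582124 -0.03354505  0.03092761]
long 63 [0.44024535 0.0646317  0.04503304]
```

View pics/w1.png

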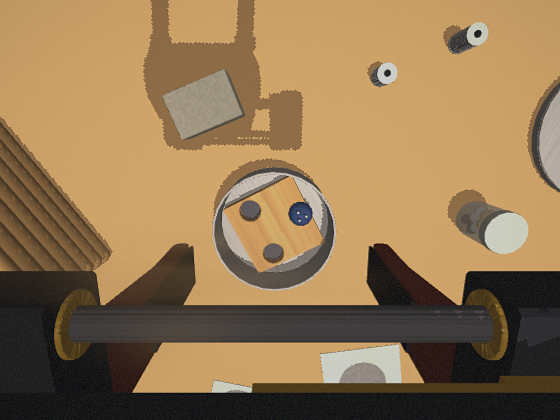

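The wrist view shows the pincushion at (300,213). Clockwise from it comes pocket 1 at (273,253), then pocket 2 at (250,210). The short spool top is at (387,73) and the long one at (477,34).

```bash
python3 - <<'E'
import pickle;from h import *
d=pickle.load(open("pics/w1.pkl","rb"));w=cloud(d);f=d["frame"].astype(int)
print("px",[np.round(onplane(d,*a),4) for a in ((300,213,.025),(273,253,.014),(250,210,.014),(387,73,.03),(477,34,.044))])
g=(np.hypot(w[...,0]-.5485,w[...,1]+.2316)<.1)
m=g&(abs(w[...,2]-.0545)<.004);c,r=circ(w[m][:,:2],.0745);print("tin",m.sum(),c,r)
near=np.hypot(w[...,0]-c[0],w[...,1]-c[1])<.06
# pockets: depth < insert top
m=(near&(w[...,2]<.013)&(w[...,2]>.003)&(np.hypot(w[...,0]-c[0],w[...,1]-c[1])<.056)&(f.max(-1)<120)).astype(np.uint8)
n,l,st,ce=cv2.connectedComponentsWithStats(m)
for i in range(1,n):
    if st[i,4]>60: print("hole",st[i,4],ce[i],onplane(d,*ce[i],.008),onplane(d,*ce[i],.02))
m=near&(w[...,2]>.024)&(f[...,0]>f[...,2]+20);vu=np.argwhere(m);print("pin",w[m].mean(0),m.sum())
for h,p in ((.03,(.436,-.033)),(.044,(.441,.065))):
    m=(np.hypot(w[...,0]-p[0],w[...,1]-p[1])<.03)&(w[...,2]>h-.006);cc=w[m]
    u=np.argwhere(m); (x,y),r=cv2.minEnclosingCircle(u[:,::-1].astype(np.float32)); print("spool",cc.mean(0),onplane(d,x,y,h),r)
cv2.imwrite("pics/w1c.png",cv2.resize(d["frame"][150:300,190:360],None,fx=4,fy=4,interpolation=cv2.INTER_CUBIC))
E
```

```text
px [array([ 0.5467, -0.1936]), array([ 0.5847, -0.251 ]), array([ 0.5172, -0.2522]), array([ 0.437 , -0.0327]), array([0.4421, 0.0658])]
tin 1177 [ 0.54853797 -0.23167145] 0.0009070023882390837
hole 303 [249.94389439 209.89108911] [ 0.51811194 -0.2533351 ] [ 0.51603823 -0.25112258]
hole 261 [272.9348659  251.96551724] [ 0.58522103 -0.25148004] [ 0.58134374 -0.24931738]
pin [ 0.54569148 -0.19310624  0.03124207] 373
spool [ 0.43672887 -0.03367526  0.03037873] [ 0.43721048 -0.03341797] 11.510964393615723
spool [0.44163417 0.06433494 0.04403823] [0.44114684 0.06390506] 13.528061866760254
```

View pics/w1c.png

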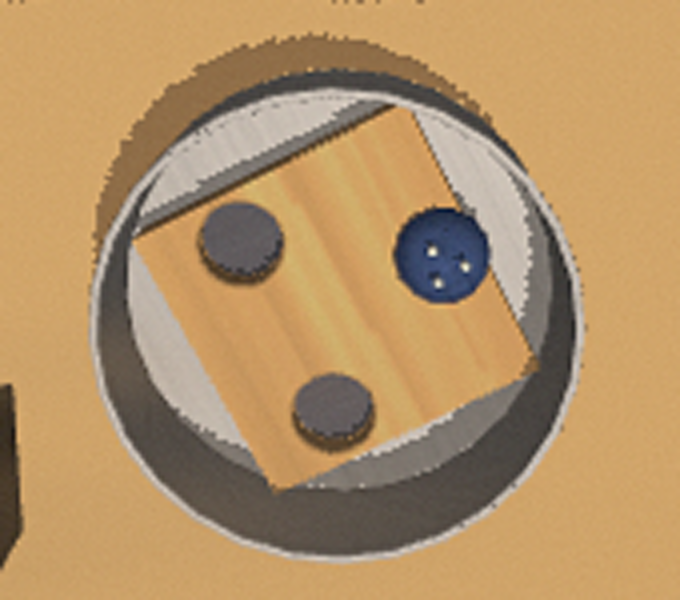

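```bash
cat >> h.py <<'E'
def look_spool(d,p,h):
    w=cloud(d);m=((np.hypot(w[...,0]-p[0],w[...,1]-p[1])<.022)&(abs(w[...,2]-h)<.006)).astype(np.uint8)
    u=np.argwhere(m);w0=[onplane(d,x,y,h) for y,x in u]
    (x,y),r=cv2.minEnclosingCircle(np.array(w0,np.float32)*1000);return np.array([x,y])/1000,r,np.median(w0,0)
E
python3 - <<'E'
import pickle;from h import *
from bench import *
d=pickle.load(open("pics/w1.pkl","rb"))
C=np.array([onplane(d,190+x/4-.375,150+y/4-.375,.02) for x,y in ((135,238),(408,108),(535,362),(278,490))])
print(C.round(4),C.mean(0));e=np.roll(C,-1,0)-C;print(np.degrees(np.arctan2(e[:,1],e[:,0]))%90,np.hypot(*e.T))
yaw=np.radians(63);xt=np.array([-np.sin(yaw),np.cos(yaw)])
for p,h,n in (((.4412,.0645),.044,"L"),((.4368,-.0335),.03,"S")):
    p=np.array(p);move_to([*(p-.04*xt),.15],q(yaw))
    d=get_image("wrist");pickle.dump(d,open(f"pics/{n}.pkl","wb"));print(n,look_spool(d,p,h),proj(d,[*p,h]))
print(state()["time"]);cv2.imwrite("pics/S.png",d["frame"])
E
```

```text
[[ 0.5002 -0.282 ]
 [ 0.4999 -0.1836]
 [ 0.5952 -0.1812]
 [ 0.5996 -0.2791]] [ 0.54872713 -0.23147105]
[0.16668687 1.42343192 2.56149751 1.66438648] [0.09834352 0.0952541  0.09792134 0.09935679]
L (array([0.44167322, 0.06580984]), 11.952218055725098, array([0.44146876, 0.06590743])) (np.float64(280.75794478524045), np.float64(162.64225365311233))
S (array([ 0.43668637, -0.032902  ]), 11.812641143798828, array([ 0.43649547, -0.03277783])) (np.float64(281.9626528248609), np.float64(160.89632588990452))
4.6917
```

View pics/S.png

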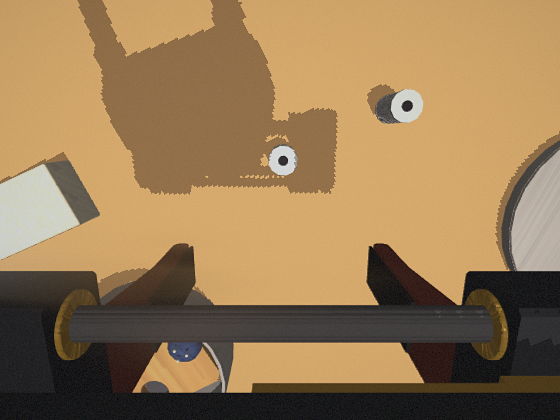

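The close view puts the short spool at (282,160), which matches the estimate within 1 mm. I'll pick it up with the hand 7 mm off-centre towards the tin axis. That way fully open fingers still clear the tin wall.

```bash
cat >> h.py <<'E'
from bench import *
TIN=np.array([.5486,-.2316]);PIN=92.
def fz(): return state()["ft_force"]
def insert(spool,ang,lift,off=.007):
    a=np.radians(ang);r=np.array([np.cos(a),np.sin(a)]);yaw=a+np.pi/2
    if ang<-90: yaw=a+np.pi/2
    Q=q(yaw);g=np.array(spool)-off*r;t=TIN+(.038-off)*r;zg=lift+.008
    move_to([*g,.10],Q);move_l([*g,zg],.12);close();s=state();print("grip",s["finger_gap"],s["ee_pos"])
    move_l([*g,.13],.2);move_to([*t,.13],Q);move_l([*t,zg+.016],.12);hold(.2)
    f0=fz();print("held",f0,state()["ee_pos"],state()["finger_gap"])
    for k in range(14,-1,-1):
        move_l([*t,zg+.008+(k-6)*.001 if 0 else zg+.008+k*.001-.0],.02) if k<8 else move_l([*t,zg+.008+k*.001],.03)
        f=fz()-f0
        if k%3==0 or np.abs(f).max()>3: print(k,f.round(1),state()["ee_pos"].round(4))
        if f[2]>5 or np.abs(f[:2]).max()>8: print("stop");return False
    return True
E
python3 - <<'E'
from h import *
ok=insert((.4366,-.0329),PIN-120,.0155);print(ok,state()["time"],state()["finger_gap"])
d=get_image("wrist");cv2.imwrite("pics/ins1.png",d["frame"])
E
```

```text
grip 0.023046090926333238 [ 0.4304109  -0.02957947  0.02347477]
held [0.12604573 0.31943355 0.18216873] [ 0.57648043 -0.24639154  0.04060475] 0.0232495967218703
12 [ 0.  -0.1 -1.6] [ 0.5759 -0.2461  0.0433]
9 [-0.3 -0.4 -0.3] [ 0.5759 -0.2461  0.0404]
6 [-0.3 -0.3 -1.4] [ 0.5759 -0.2461  0.0374]
3 [-0.6 -1.  -1.1] [ 0.5759 -0.2462  0.0344]
0 [ 0.9  0.  -0.2] [ 0.576  -0.2462  0.0315]
True 13.5333 0.023274282106439087
```

Short spool went in without contact. Releasing it and checking.

```bash
python3 - <<'E'
from h import *
f0=fz();gripper_open();hold(.1);print(fz()-f0,state()["finger_gap"])
p=state()["ee_pos"];move_l([p[0],p[1],.12],.1)
r=np.array([.574,-.228]);a=np.radians(PIN-120);xt=-np.array([np.cos(a),np.sin(a)])
move_to([*(TIN-.03*xt),.17],q(a+np.pi/2))
d=get_image("wrist");cv2.imwrite("pics/ins1b.png",d["frame"][:300]);w=cloud(d)
p1=TIN+.038*np.array([np.cos(a),np.sin(a)]);print(p1,look_spool(d,p1,.038))
p2=TIN+.038*np.array([np.cos(a-2*np.pi/3),np.sin(a-2*np.pi/3)]);print(p2,proj(d,[*p2,.02]),proj(d,[*p2,.008]),proj(d,[*TIN,.055]))
m=(abs(w[...,2]-.0545)<.004)&(np.hypot(*(w[...,:2]-TIN).transpose(2,0,1))<.09)&(np.hypot(*(w[...,:2]-TIN).transpose(2,0,1))>.068);print(circ(w[m][:,:2],.0745),state()["time"])
E
```

```text
[-1.00805513  0.54239284 -0.51380999] 0.08786094741102612
[ 0.58215201 -0.24943992] (array([ 0.58161926, -0.24961046]), 12.380200386047363, array([ 0.58160995, -0.24916883]))
[ 0.51637417 -0.25173693] (np.float64(243.0558670644016), np.float64(147.1844161511524)) (np.float64(244.4567677361838), np.float64(146.46402173258153)) (np.float64(280.4708914147116), np.float64(173.97262508759712))
(array([ 0.54891955, -0.23182773]), np.float64(0.00108941673432187)) 16.1667
```

View pics/ins1b.png

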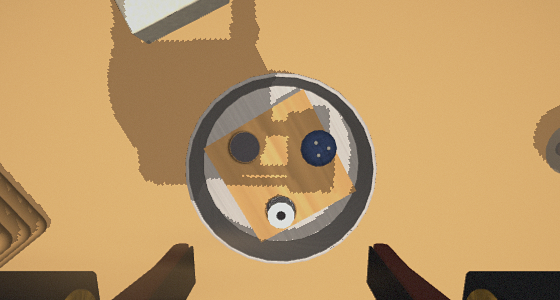

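The short spool stands in pocket 1 at (281,215). Pocket 2 shows at (244,147), matching the prediction. Long spool next.

```bash
python3 - <<'E'
from h import *
ok=insert((.4416,.0656),PIN-240,.024);print(ok,state()["time"],state()["finger_gap"],state()["joint_pos"].round(2))
if ok:
    f0=fz();gripper_open();hold(.1);print(fz()-f0,state()["finger_gap"])
    p=state()["ee_pos"];move_l([p[0],p[1],.13],.12);print(state()["time"])
E
```

```text
grip 0.023561155883356697 [0.44750958 0.06929813 0.03197554]
held [-0.78420503  0.14137592 -0.08563769] [ 0.52287511 -0.2483643   0.04918312] 0.023242299853410656
12 [ 0.1 -0.5  0.1] [ 0.5222 -0.248   0.0518]
9 [ 0.9  0.3 -0.2] [ 0.5223 -0.248   0.0489]
6 [ 0.4 -0.4 -0.6] [ 0.5222 -0.248   0.0459]
3 [ 0.   0.2 -0. ] [ 0.5223 -0.248   0.0429]
0 [ 0.3 -0.2 -0.9] [ 0.5223 -0.248   0.04  ]
True 26.8917 0.02341997439213887 [-0.5   0.08  1.58 -0.    1.48  0.51]
[ 0.4573429  -0.09312531  0.51589802] 0.0878705947211292
28.975
```

Both spools are in and released. A quick check of the tin, then a look at the lids.

```bash
python3 - <<'E'
from h import *
Q=q(0.);move_to([TIN[0],TIN[1]-.03,.19],Q)
d=get_image("wrist");A=d["frame"][:300]
for a,h in ((PIN-120,.038),(PIN-240,.052)):
    p=TIN+.038*np.array([np.cos(np.radians(a)),np.sin(np.radians(a))]);print(p,look_spool(d,p,h))
k=np.array([.6165,.194]);move_to([k[0],k[1]-.045,.20],Q)
d=get_image("wrist");cv2.imwrite("pics/two.png",np.vstack([A,d["frame"][:300]]));w=cloud(d)
m=(np.hypot(w[...,0]-k[0],w[...,1]-k[1])<.04)&(w[...,2]>.064)&(w[...,2]<.074)
P=np.array([onplane(d,x,y,.068) for y,x in np.argwhere(m)],np.float32);print("knob",m.sum(),cv2.minEnclosingCircle(P*1000),np.median(w[m],0))
m=(np.hypot(w[...,0]-k[0],w[...,1]-k[1])<.04)&(abs(w[...,2]-.04)<.004)
P=np.array([onplane(d,x,y,.04) for y,x in np.argwhere(m)]);print("collar",m.sum(),circ(P,.0175))
m=(np.hypot(w[...,0]-k[0],w[...,1]-k[1])<.12)&(abs(w[...,2]-.018)<.005)
P=np.array([onplane(d,x,y,.018) for y,x in np.argwhere(m)],np.float32);print("plate",m.sum(),cv2.minEnclosingCircle(P*1000))
print(state()["time"])
E
```

```text
[ 0.58215201 -0.24943992] (array([ 0.5817995 , -0.24911475]), 12.13683795928955, array([ 0.58186419, -0.24949522]))
[ 0.51637417 -0.25173693] (array([ 0.51681079, -0.251683  ]), 12.220623970031738, array([ 0.51691906, -0.25133393]))
knob 537 ((618.14697265625, 196.92713928222656), 10.794265747070312) [0.61778106 0.19712657 0.06834381]
collar 673 (array([0.61782358, 0.19679408]), np.float64(0.001200760916475585))
plate 24633 ((617.9931030273438, 196.84384155273438), 87.16658782958984)
31.575
```

View pics/two.png

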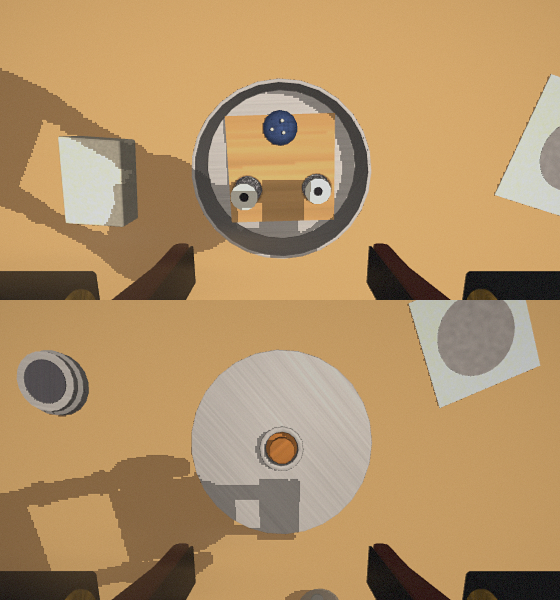

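Top half: both spools stand in their pockets, at (318,190) and (244,197). Bottom half: knob at (281,449) and collar concentric with it. Now picking up both lids by the knob and lowering them.

```bash
python3 - <<'E'
from h import *
Q=q(0.);k=[.6179,.1969];zg=.053
move_to([*k,.15],Q);move_l([*k,zg],.12);close();print("grip",state()["finger_gap"],state()["ee_pos"],fz())
move_l([*k,.10],.1);move_l([*k,.22],.2);print("gap",state()["finger_gap"],fz())
move_to([*TIN,.20],Q);hold(.3);f0=fz();print("held",f0,state()["ee_pos"])
d=get_image("side");cv2.imwrite("pics/carry.png",d["frame"])
move_l([*TIN,zg+.043+.02],.12);hold(.1)
f0=fz()
for c in range(18,-4,-1):
    move_l([*TIN,zg+.043+c*.001],.03);f=fz()-f0
    if c%4==0 or abs(f).max()>3: print(c,f.round(1),state()["ee_pos"].round(4),state()["moment"].round(2))
    if f[2]>6 or abs(f[:2]).max()>10: print("stop");break
print(state()["time"],state()["finger_gap"])
E
```

```text
grip 0.021329092932672523 [0.61785814 0.19691502 0.05298179] [-0.41100037  0.68742507 -0.0333847 ]
gap 0.021474582064549507 [-0.19637579  1.02820057 -2.94959052]
held [ 0.42798535 -0.98278233 -3.90375151] [ 0.548929   -0.23097445  0.20001001]
16 [-1.4 -0.1  0.2] [ 0.5486 -0.2316  0.1119] [-0.1   0.13  0.01]
12 [-1.4 -0.8  0.7] [ 0.5485 -0.2316  0.1079] [-0.08  0.05 -0.03]
8 [-1.7  0.   0.3] [ 0.5486 -0.2316  0.1039] [-0.03  0.04  0.01]
4 [-0.8  0.4  0.5] [ 0.5486 -0.2316  0.0999] [-0.1   0.04  0.01]
0 [-0.8  0.2  0.4] [ 0.5486 -0.2316  0.096 ] [-0.04  0.08  0.02]
-1 [-4.2 -0.2  7.4] [ 0.5487 -0.2316  0.096 ] [ 0.16  0.59 -0.  ]
stop
43.2167 0.021635662052696306
```

View pics/carry.png

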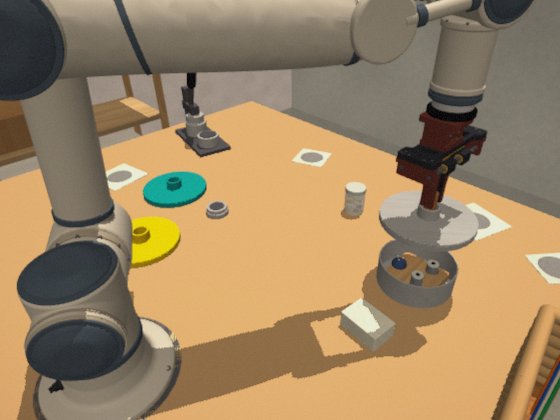

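Contact came exactly at seating height, and the carry picture shows both lids level above the loaded tin at (428,215). Releasing, checking and locating the collar.

```bash
python3 - <<'E'
from h import *
Q=q(0.);move_l([*TIN,.096],.05)
gripper_open();hold(.1);print(state()["finger_gap"])
move_l([*TIN,.16],.15);move_to([TIN[0],TIN[1]-.045,.243],Q)
d=get_image("wrist");cv2.imwrite("pics/col.png",d["frame"][:300]);w=cloud(d);k=TIN
R=np.hypot(w[...,0]-k[0],w[...,1]-k[1])
for n,h,rr in (("knob",.111,.04),("collar",.083,.04),("plate",.061,.12)):
    m=(R<rr)&(abs(w[...,2]-h)<.005);P=np.array([onplane(d,x,y,h) for y,x in np.argwhere(m)],np.float32)
    print(n,m.sum(),np.median(w[m][:,2]),cv2.minEnclosingCircle(P*1000), circ(P.astype(float),.0175) if n=="collar" else "")
m=(R<.08)&(R>.03)&(abs(w[...,2]-.061)<.006);A=np.c_[w[m][:,:2]-k,np.ones(m.sum())];print("plane",np.linalg.lstsq(A,w[m][:,2],rcond=None)[0])
print(state()["time"])
E
```

```text
0.08764544276847774
knob 535 0.11148165289024087 ((549.1987915039062, -231.837158203125), 10.815714836120605) 
collar 683 0.08328962426788872 ((549.1353759765625, -231.6671142578125), 19.83189582824707) (array([ 0.54901245, -0.23171813]), np.float64(0.0012274469607964945))
plate 24552 0.06155858367176978 ((549.043212890625, -231.8481903076172), 87.24065399169922) 
plane [ 2.40024673e-05 -4.57473292e-05  6.15774656e-02]
45.7667
```

View pics/col.png

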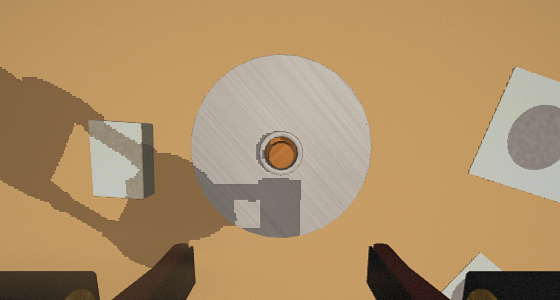

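The lids are level and seated. The collar is at (281,152), concentric with the knob. Gripping the collar and lifting straight up.

```bash
python3 - <<'E'
from h import *
Q=q(0.);c=[.5490,-.2317]
move_to([*c,.16],Q);move_l([*c,.074],.1);close();hold(.2);print(state()["finger_gap"],fz(),state()["ee_pos"])
for z,v in ((.085,.02),(.12,.05),(.185,.06)): move_l([*c,z],v);print(z,fz().round(1),state()["moment"].round(2),state()["finger_gap"])
hold(.5)
for n in("scene","side"):
    d=get_image(n);w=cloud(d);R=np.hypot(w[...,0]-c[0],w[...,1]-c[1])
    if n=="side": S=d["frame"][120:330,290:540]
    else: A=d["frame"][120:330,20:270]
    m=(R>.03)&(R<.085)&(w[...,2]>.155)&(w[...,2]<.185);P=w[m]
    if len(P)>50: s=np.linalg.lstsq(np.c_[P[:,:2]-c,np.ones(len(P))],P[:,2],rcond=None)[0];print(n,len(P),s,P[:,:2].min(0),P[:,:2].max(0))
    m=(R<.015)&(w[...,2]<.125);print("knob",m.sum())
    m=(R<.08)&(R>.02)&(w[...,2]>.05)&(w[...,2]<.07);print("disc z",m.sum(),np.median(w[m][:,2]) if m.sum() else 0)
cv2.imwrite("pics/fin.png",cv2.resize(np.hstack([A,S]),None,fx=1.6,fy=1.6));print(state()["time"])
E
```

```text
0.03942272981290881 [0.57662478 0.06932791 0.2117767 ] [ 0.54894674 -0.23171637  0.07397141]
0.085 [ 0.2 -0.2 -1.7] [-0.05  0.03 -0.02] 0.039128457813674564
0.12 [ 0.4 -0.1 -1.8] [-0.1   0.08 -0.03] 0.03908505999123581
0.185 [ 0.4 -0.7 -1.5] [-0.02  0.04 -0.  ] 0.03889959909314616
scene 2642 [-0.00851782 -0.00764893  0.17193046] [ 0.46486161 -0.31628149] [ 0.6338497  -0.14673022]
knob 235
disc z 2351 0.05801609688730813
side 3143 [0.00973966 0.00408684 0.17366426] [ 0.46408497 -0.31635272] [ 0.63346854 -0.14684544]
knob 233
disc z 2750 0.059589467513040006
51.6417
```

View pics/fin.png

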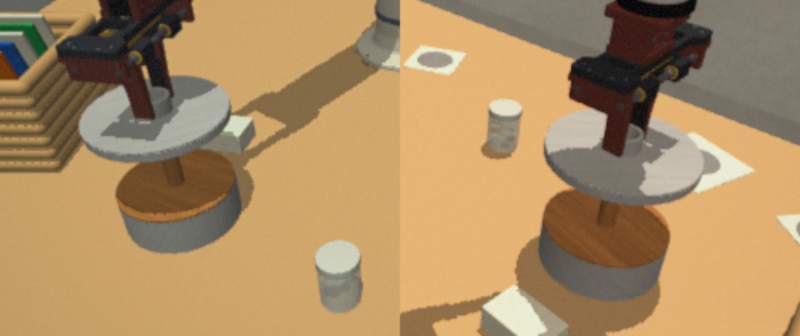

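Both crops show the inner lid closed flat on the tin at (178,185) and (605,225). The outer lid is held level well above the knob, and the bystanders have not moved.

```bash
python3 -c "
from bench import *
print(job_done())"
```

```text
the job is handed in; nothing more can be done
None
```

The job is handed in: both spools are in their pockets, the inner lid is seated on the tin, and the outer lid is held level above the knob; the robot clock read about 52 s of the 72 s allowed, and no verdict was returned.

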